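Lock the drainer's cup shelf, then draw the long spoon out from under it

TASK

The cup shelf of the dish drainer has been left unclamped: first turn the black clamp ring on its column clockwise until its pointer is at the red dot, so that the shelf cannot slip while you work below it. Then take the long wooden spoon that lies in the drainer: it is trapped under the shelf, so tilt it bowl end up and draw it diagonally out through the gap between shelf and end rail, without levering it hard against the drainer or disturbing the cups and the other things standing about. Finish still holding the spoon in the gripper, at rest and free of the drainer, with all of it clearly higher than the tops of the cups on the shelf.

Things in the scene. Friction and masses are not known exactly. Their poses are not given: they have to be found in the camera images.
- drainer: Slim steel-wire dish drainer on a grey tray, 190 x 400 mm, fixed. Origin: centre of the tray's underside, on the worktop; z up, +y along it to the open end, x across. Basket inside: x -76 to 76, y -176 to 176, rails 89 high. Floor: cross bars along x, 5 thick, tops z=26, at y=-110, -35, 100, 155; thin long wires between, tops z=21. Column at x=0, y=-220, top z=156, carries the cup shelf
- shelf_edge (a point): middle of the cup shelf's free edge: drainer x=0, y=-35, z=108. The shelf (underside z=104, top z=112) covers the whole width of the basket from y=-181 to y=-35; the rest of the basket, 211 mm long and 152 mm wide, is the opening
- opening_end (a point): top of the end rail of the basket at the open end, middle: drainer x=0, y=178, z=89
- clamp_ring (a joint): angle of the black knurled clamp ring, captive on the column, axis vertical; 0 = open (pointer at the white mark), grows clockwise seen from above, 1.4 = locked (pointer at the red dot, end stop). Stays where it is left; turning takes about 0.1 N m. Starts between 0 and 0.4
- ring_top (a point): centre of the clamp ring's top face, on its axis. The ring is 44 mm in diameter, 27 mm high, free all round except for its pointer; below it is the flat black bracket plate, 72 mm in diameter; the column's end (15 mm thick) stands 15 mm above the ring's top
- ring_pointer (a point): outer end of the ring's pointer, a black tab 10 mm wide with a white line, on the lowest 11 mm of the ring, 32 mm from its axis, 18 mm below its top. It turns with the ring; in the drainer's frame it points 50 degrees clockwise of +x (seen from above) when open, 130 degrees when locked
- spoon: wooden spoon, 282 mm long, about 35 g, lying along the drainer on its cross bars. Origin: middle of its length, at its underside, x along it towards the bowl, z up; handle 10 mm wide, 8 mm thick (z 7 to 15) from x=-141 to 66; bowl 53 mm wide from x=73 to 141. Centre of mass near x=41. Bowl starts in the opening, handle end under the shelf
- spoon_bowl_end (a point): tip of the spoon's bowl
- spoon_handle_end (a point): end of the spoon's handle, the one under the shelf
- cup_tall: slim beige cup, 47 mm in diameter, 62 mm high, drying upside down on the shelf (rim down). Origin: centre of its base, which is now on top (drainer z=174)
- cup_wide: wide speckled cup, 82 mm in diameter, 66 mm high, drying upside down on the shelf (rim down). Origin: centre of its base, which is now on top (drainer z=178). The two cups may stand either way round
- coffee_jar: glass jar with dark contents and a red lid, 81 mm in diameter, 145 mm high, behind the drainer; origin at the centre of its base; leave alone
- pasta_jar: glass jar of pasta with a red lid, 81 mm in diameter, 163 mm high, behind the drainer; origin at the centre of its base; leave alone
- mug: white mug with a red line, 82 mm in diameter, 94 mm high, to the right in front of the sink; leave alone
- lemon: lemon, 71 mm long, to the right in front of the sink; leave alone
- garlic: garlic bulb, 60 mm, at the left front; leave alone

How it is judged (in metres and radians):
On the way, in this order (a step that is already met when the one before it is completed fails the run):
1. the clamp ring is turned to its locked mark while the spoon still lies in the drainer (value of joint clamp_ring above 1.28 rad and height (world z) of spoon_bowl_end below 0.06 m), for 0.2 s.
2. the spoon is tilted: its bowl end is out above the rails while its handle end is still below the shelf (height (world z) of spoon_bowl_end above 0.1 m and height (world z) of spoon_handle_end below 0.104 m and y of spoon_handle_end in the frame of drainer below -0.038 m), for 0.05 s.
At the end, for the whole second after the job is handed in: Ring locked (within 0.12 rad of 1.4); spoon gripped in the fingers (over 1 N), at rest, both ends over 185 mm above the worktop (cup tops: 178 mm), not touching the drainer, nor the robot touching it; cups and bystanders within 20 mm of where they stood (value of joint clamp_ring above 1.28 rad and height (world z) of each of spoon_bowl_end, spoon_handle_end above 0.185 m and contact force between the fingers and spoon above 1 N and contact force between drainer and spoon below 0.05 N and linear speed of spoon below 0.03 m/s and contact force between each of the arm, the fingers and drainer below 0.5 N and distance of each of cup_tall, cup_wide, coffee_jar, pasta_jar, mug, lemon, garlic from where it was at the start of the episode below 0.02 m); the arm keeps its last pose, push and grip.
It fails at once if the spoon is pulled about (more than 40 mm) while the shelf is unclamped (value of joint clamp_ring below 1.28 rad and distance of spoon from where it was at the start of the episode above 0.04 m).
It fails at once if the spoon is levered hard against the drainer (over 20 N) (contact force between spoon and drainer above 20 N).
It fails at once if a cup on the shelf is pushed more than 20 mm (distance of any of cup_tall, cup_wide from where it was at the start of the episode above 0.02 m).
It fails at once if a bystander is moved more than 20 mm (distance of any of coffee_jar, pasta_jar, mug, lemon, garlic from where it was at the start of the episode above 0.02 m).
It also fails if it takes over 54 s, if anything falls off the work surface, if the arm or the gripper's body presses on something with over 40 N, if the wrist force passes 120 N, or if a joint passes its speed limit or range.

ROBOT

A 6-joint arm with a two-finger parallel gripper is mounted at the origin on a cart in front of the work surface, level with it; the furniture and walls round the work are solid. World frame = base frame: x ahead of the robot, y to its left, z up, the work surface at z = 0. Lengths are in mm, angles in rad, forces in N, time in s.
With the tool pointing down it reaches from about 275 to 750 mm from the base axis. Payload 10.2 kg.
Tool frame: the origin (TCP) lies midway between the tips of the shut fingers; the grasp point (between the pads) lies 19 mm behind it; z points along the fingers, y is the line along which they close (so a half turn about z gives the same grasp; the last joint's range is limited). The gripper opens to 85 mm and grips with 20 to 120 N. Pads are 22 mm wide; open, the fingers measure 114 mm over their backs; the gripper's body (76 mm by 85 mm) begins 54 mm behind the grasp point. The pads swing forward as they close: fully open they stand 13 mm farther back than shut.
Start: joints at [-1.533, 0.313, 1.498, -0, 1.331, -0.223], TCP at [135.36, -507.256, 231.294] pointing down, gripper open.
Joint ranges: [-2.94, 2.94], [-0.97, 2.17], [0.19, 2.56], [-1.23, 4.37], [0.02, 3.11], [-2.88, 2.88]. Speed limits (rad/s): [2.39, 2.39, 3.01, 3.14, 3.14, 3.14].

INTERFACE

Orientations are given as a unit quaternion [w, x, y, z].
In Python, from rig import ctrl gives the robot as it stands.
- The arm moves only by the tool send_rows, never from a script. Its argument "targets" is a list of rows, each a list of 7 numbers: the closure, from -1 (fully open) to 1 (shut), so that 0 is half open, then the shift along the tool's x, y, z in m, then the turn, a rotation vector about the tool's x, y, z in rad. In form: [[claw, dx, dy, dz, ax, ay, az], ...]. A call has exactly 10 rows; each row shifts and turns the commanded pose from where the row before left it, along the tool's axes as they then stand; what a row does not reach is not made up. A row lasts 1/8 s, in which the tool goes at most 62.5 mm and 10.7 degrees, less where a joint would pass 70% of its speed; a pose out of reach is approached as far as the arm can. A call with a gripper value outside its range is refused whole. The fingers move at their own pace and stop on an object; "squeeze" is the grip in N (left out, the last holds). Time passes only in rows, so rows that do not move let the fingers close, or fill a call up. It gives the time, the measured TCP pose, the force, the opening and the grip force at its end, in the units of the state.
- ctrl.sense(): the state, without advancing time (a new reading comes with each control period).
- ctrl.capture(name): name is "side" or "top"; returns a dict with "img" (420x560x3 uint8, red, green, blue), "camera_matrix" (3x3 intrinsics, pixels), "k1" (the pictures are not rectified: a ray, as slopes to the right and down, at radius r is drawn at 1 + k1 r^2 times it, then the intrinsics apply), "R" (3x3) and "t" (3): a world point X has camera coordinates R X + t. Camera axes: x right, y down, z forward; pixel columns grow to the right and rows downward; lengths in mm; the calibration is good to about 2 mm. A picture is of the moment at which its call begins. There is no depth.
- ctrl.finish_job(): hands the job in; it is judged then, once.
Trained networks look in a picture, given as the dict that the camera call returned (one of the last four; its "shot" number tells which), for a name from the list of things; names that differ only in an ending like _2 or _b are one class to them, and where a whole thing is asked for, a point or a joint stands for the part that bears it (a point fixed in the world has none). Each returns a list of dicts, best first, with "score" (0 to 1); they miss things now and then, are a little off and sometimes report something else, mostly with a low value. They report only what shows in the picture. A call takes as long as a camera call.
- ctrl.boxes_of(query, picture): "extent" ([left, top, width, height] in pixels, round what is visible of it).
- ctrl.landmark_of(query, picture): "point" ([column, row] in pixels: a listed point, or the origin of a listed thing).
The state is a dict: "time_s": time; "joints": joint angles; "dq": joint speeds; "tau": joint torques, N m; "eef_pos": TCP position; "ee_rot": TCP orientation; "force": force on the tool from outside, world axes, zero at the start; "wrist_torque": the same for the moment, N m; "grip_width": opening from 0.0 (shut) to 1.0 (fully open); "grip_force": force on a finger pad.
Only numpy, scipy, OpenCV 4.12 (cv2) and the standard library are available. Lean on these libraries where they do the work, as an engineer would, in place of code of your own. Each camera call takes 0.05 s, during which the arm holds its last target. There are 200 camera calls.

## Working session

There is one attempt and no reset: what is moved stays moved. The work goes in short steps, Python scripts to look and compute and a tool call to move; the robot and the scene stay as the last step left them, time stands still between calls to the robot, and variables do not carry over. Pictures are saved under pics/ and viewed, at most 10 in all, crops included, and the job is handed in when it is done.

Besides the shell and the picture viewer there is one more tool, called after "Emit:" by a JSON object that holds its "op" and its "data", one argument or row to a line. send_rows: Moves the arm, as the interface text tells. Its arguments: {"type":"object","properties":{"targets":{"type":"array"},"squeeze":{"type":"number"}},"required":["targets"]}

```bash
mkdir -p pics; ls; cat > h.py <<'E'
import numpy as np, cv2
from rig import ctrl
def ray(c,px):
    K=np.array(c["camera_matrix"]);R=np.array(c["R"]);t=np.array(c["t"]).ravel()
    d=(np.array(px,float)-K[:2,2])/[K[0,0],K[1,1]]
    u=d.copy()
    for _ in range(20): u=d/(1+c["k1"]*(u@u))
    v=R.T@np.r_[u,1]; return -R.T@t, v/np.linalg.norm(v)
def atz(c,px,z):
    o,v=ray(c,px); return o+v*(z-o[2])/v[2]
def proj(c,X):
    K=np.array(c["camera_matrix"]);p=np.array(c["R"])@np.array(X,float)+np.array(c["t"]).ravel()
    u=p[:2]/p[2]; u=u*(1+c["k1"]*(u@u)); return u*[K[0,0],K[1,1]]+K[:2,2]
def tri(obs):
    A=np.zeros((3,3));b=np.zeros(3)
    for c,p in obs:
        o,v=ray(c,p);P=np.eye(3)-np.outer(v,v);A+=P;b+=P@o
    return np.linalg.solve(A,b)
def save(c,n): cv2.imwrite(f"pics/{n}.png",c["img"][:,:,::-1])
E
python3 - <<'E'
from h import *
np.set_printoptions(precision=1,suppress=True)
S=ctrl.capture("side");T=ctrl.capture("top");save(S,"s0");save(T,"t0")
cv2.imwrite("pics/both.png",np.vstack([S["img"],T["img"]])[:,:,::-1])
for c in (S,T): print(-np.array(c["R"]).T@np.array(c["t"]).ravel(), np.array(c["R"]).tolist())
for n in ["shelf_edge","opening_end","ring_top","ring_pointer","spoon","spoon_bowl_end","spoon_handle_end","cup_tall","cup_wide","coffee_jar","pasta_jar","mug","lemon","garlic","drainer"]:
    r=[ctrl.landmark_of(n,c) for c in (S,T)]
    print(n,[(q[0]["point"],round(q[0]["score"],2)) if q else None for q in r],end=" ")
    if all(r): print(tri([(S,r[0][0]["point"]),(T,r[1][0]["point"])]))
    else: print()
print(ctrl.sense())
E
```

```text
pics
[-181.4 1057.5  827.8] [[-0.8223459102228082, -0.5688947369017974, 0.010294768829640626], [-0.2700692179295549, 0.374336199028209, -0.8870935844791301], [0.5008091667159654, -0.7322780813478905, -0.46147479899850724]]
[ 377.5  -56.9 1606.6] [[-0.02326511487888053, -0.9996309419609373, -0.014025487655057676], [-0.9921713202943346, 0.02480878858075945, -0.12239524171532011], [0.12269802612539836, 0.011068147245355195, -0.9923823308087899]]
shelf_edge [([262.1, 234.3], 0.58), ([246.2, 217.3], 0.72)] [550.5  66.7 108.3]
opening_end [([230.8, 279.9], 0.64), ([187.1, 225.2], 0.67)] [521.4 267.5  74.5]
ring_top [([232.0, 277.0], 0.68), ([299.2, 199.6], 0.63)] [ 711.1  -82.9 -203.1]
ring_pointer [([288.0, 199.2], 0.55), ([301.5, 191.9], 0.47)] [ 612.6 -131.2  131.8]
spoon [([256.8, 269.4], 0.83), ([235.4, 217.8], 0.63)] [552.5 108.6   6.7]
spoon_bowl_end [([243.1, 289.6], 0.63), ([196.1, 233.0], 0.88)] [497.5 244.2  38.2]
spoon_handle_end [([270.3, 241.1], 0.53), None] 
cup_tall [([284.0, 205.9], 0.52), ([268.9, 215.4], 0.76)] [540.  -16.8 173.6]
cup_wide [([262.3, 199.7], 0.72), ([266.7, 196.8], 0.97)] [606.4  -7.4 178. ]
coffee_jar [([238.6, 225.3], 0.78), ([287.7, 158.7], 0.91)] [772.1 -83.3  -0.4]
pasta_jar [None, ([314.9, 159.9], 0.77)] 
mug [([389.4, 215.4], 0.52), ([399.2, 265.9], 0.76)] [ 368.9 -472.    -2.5]
lemon [None, ([358.1, 260.3], 0.54)] 
garlic [([251.1, 338.7], 0.62), ([169.3, 265.5], 0.46)] [387.5 349.4  -0.9]
drainer [([262.2, 270.3], 0.62), ([238.6, 220.3], 0.61)] [542.5  97.    1.2]
{'time_s': 1.6, 'joints': array([-1.5,  0.3,  1.5, -0. ,  1.3, -0.2]), 'dq': array([-0.,  0.,  0.,  0., -0.,  0.]), 'tau': array([  0. , -41.2, -26. ,  -0. ,   0. ,  -0. ]), 'eef_pos': array([ 135.4, -507.3,  231.3]), 'ee_rot': array([ 0. ,  1. ,  0.1, -0. ]), 'force': array([0.3, 0.4, 0.3]), 'wrist_torque': array([-0.,  0.,  0.]), 'grip_force': 0.0, 'grip_width': 0.998714957945416}
```

```bash
python3 - <<'E'
from h import *
S=cv2.imread("pics/s0.png");T=cv2.imread("pics/t0.png")
a=cv2.resize(S[170:330,170:370],(800,640),interpolation=cv2.INTER_CUBIC)[:600]
b=cv2.resize(T[140:290,150:350],(800,600),interpolation=cv2.INTER_CUBIC)
cv2.imwrite("pics/sc.png",a);cv2.imwrite("pics/tc.png",b)
E
```

```text
(no output)
```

View pics/sc.png

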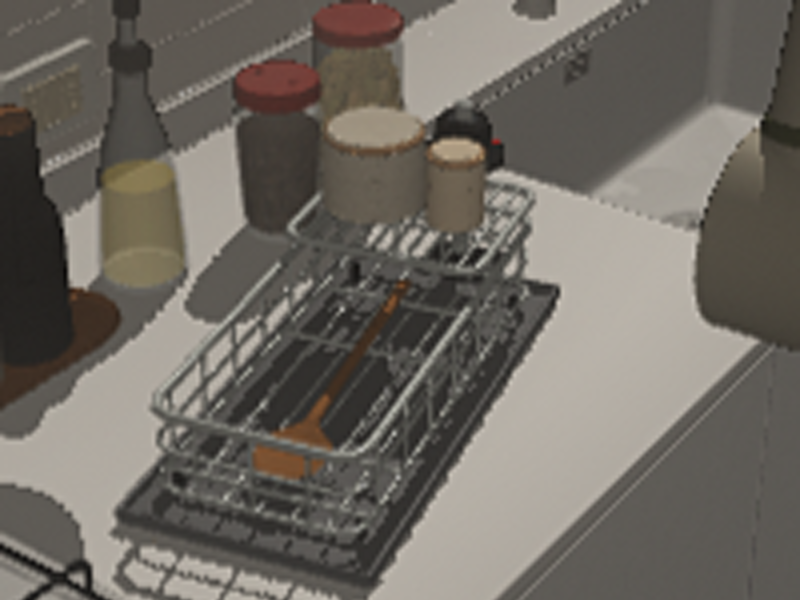

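View pics/tc.png

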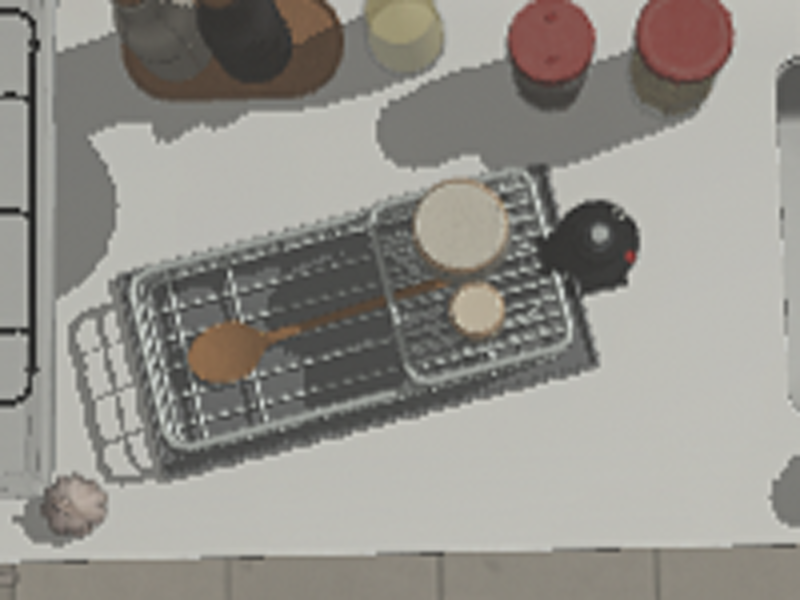

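```bash
cat > fit.py <<'E'
from h import *
from scipy.optimize import least_squares
np.set_printoptions(precision=1,suppress=True)
S=ctrl.capture("side");T=ctrl.capture("top")
def tp(a,b): return (150+a/4,140+b/4)
def sp(a,b): return (170+a/4,170+b/4)
obs=[(T,(246.2,217.3),(0,-35,108)),(T,(187.1,225.2),(0,178,89)),(T,tp(600,232),(0,-220,156)),
(T,tp(546,165),(95,-200,10)),(T,tp(597,366),(-95,-200,10)),(T,tp(165,478),(-95,200,10)),(T,tp(115,275),(95,200,10)),
(S,(262.1,234.3),(0,-35,108)),(S,sp(558,290),(-95,-200,10)),(S,sp(375,582),(-95,200,5)),(S,sp(118,512),(95,200,10))]
def W(p,l):
    c,s=np.cos(p[2]),np.sin(p[2]); return np.array([p[0]+c*l[0]-s*l[1],p[1]+s*l[0]+c*l[1],l[2]])
f=lambda p:np.concatenate([proj(c,W(p,l))-px for c,px,l in obs])
r=least_squares(f,[544,98,.14],loss="soft_l1",x_scale=[100,100,.1])
p=r.x;print(p[:2],np.degrees(p[2]));print(f(p).reshape(-1,2))
print("ring",W(p,(0,-220,141)))
b=np.linalg.inv(np.array([[np.cos(p[2]),-np.sin(p[2])],[np.sin(p[2]),np.cos(p[2])]]))
for n,px,z in [("bowl",tp(188,356),42),("handle",tp(446,284),37),("neck",tp(268,338),38),("cupt",(268.9,215.4),174),("cupw",(266.7,196.8),178),("ptr",(301.5,191.9),123)]:
    w=atz(T,px,z);print(n,w,"local",b@(w[:2]-p[:2]))
np.save("p.npy",p)
for n in ["ring_top","ring_pointer","clamp_ring"]:
  for c in (T,S):
    print(n,[(q["point"],round(q["score"],2)) for q in ctrl.landmark_of(n,c)[:3]],[(q["extent"],round(q["score"],2)) for q in ctrl.boxes_of(n,c)[:1]])
E
python3 fit.py
```

```text
[546.7  96.4] 13.408247000723428
[[ 0.2 -2.9]
 [-0.6  5.6]
 [-0.3  0.4]
 [-0.5 -0.4]
 [ 0.4 -0.2]
 [ 0.2  0.3]
 [ 0.5  0.1]
 [ 1.9 -0.6]
 [ 0.5 -0.9]
 [-1.1  0.8]
 [-0.5 -0.2]]
ring [ 597.7 -117.6  141. ]
bowl [515.  242.7  42. ] local [  3.1 149.6]
handle [573.9  14.1  37. ] local [  7.4 -86.4]
neck [529.6 172.5  38. ] local [ 1. 78.]
cupt [541.8 -15.7 174. ] local [ -30.8 -108. ]
cupw [602.2 -10.  178. ] local [  29.3 -116.4]
ptr [ 624.6 -125.8  123. ] local [  24.2 -234.2]
ring_top [([297.2, 200.0], 0.47)] []
ring_top [([286.5, 200.2], 0.66)] []
ring_pointer [([302.6, 194.9], 0.55)] [([290.6, 191.5, 16.5, 13.9], 0.6)]
ring_pointer [([287.4, 199.1], 0.65)] [([279.4, 195.4, 11.7, 7.9], 0.48)]Traceback (most recent call last):
  File "fit.py", line 22, in <module>
    print(n,[(q["point"],round(q["score"],2)) for q in ctrl.landmark_of(n,c)[:3]],[(q["extent"],round(q["score"],2)) for q in ctrl.boxes_of(n,c)[:1]])
                                                       ~~~~~~~~~~~~~~~~^^^^^
ValueError: it knows: coffee_jar, cup_tall, cup_wide, drainer, garlic, lemon, mug, opening_end, pasta_jar, ring_pointer, ring_top, shelf_edge, spoon, spoon_bowl_end, spoon_handle_end
```

Emit:
{"op": "send_rows", "data": {
  "targets": [
    [-1,0,0,-0.03,0,0,0],
    [-1,0,0,0,0,0,0],
    [-1,0,0,0,0,0,0],
    [-1,0,0,0,0,0,0],
    [-1,0,0,0,0,0,0],
    [-1,0,0,0,0,0,0],
    [-1,0,0,0,0,0,0],
    [-1,0,0,0,0,0,0],
    [-1,0,0,0,0,0,0],
    [-1,0,0,0,0,0,0]
  ],
  "squeeze": 30
}}

```text
time_s: 3.35
eef_pos: [135.4, -507.3, 261.3]
ee_rot: [0.0, 0.992, 0.13, 0.0]
force: [-0.2, -0.2, -0.0]
grip_width: 0.999
grip_force: 0.0
```

Emit:
{"op": "send_rows", "data": {
  "targets": [
    [-0.5,0.045,-0.021,0,0,0,0],
    [-0.5,0.045,-0.021,0,0,0,0],
    [-0.5,0.045,-0.021,0,0,0,0],
    [-0.5,0.045,-0.021,0,0,0,0],
    [-0.5,0.045,-0.021,0,0,0,0],
    [-0.5,0.045,-0.021,0,0,0,0],
    [-0.5,0.045,-0.021,0,0,0,0],
    [-0.5,0.045,-0.021,0,0,0,0],
    [-0.5,0.045,-0.021,0,0,0,0],
    [-0.5,0.045,-0.021,0,0,0,0]
  ]
}}

```text
time_s: 4.6
eef_pos: [517.2, -187.1, 261.4]
ee_rot: [0.0, 0.992, 0.13, 0.0]
force: [0.2, 0.7, 0.6]
grip_width: 0.748
grip_force: 0.0
```

Emit:
{"op": "send_rows", "data": {
  "targets": [
    [-0.5,0,0,0,0,0,-0.17],
    [-0.5,0,0,0,0,0,-0.17],
    [-0.5,0,0,0,0,0,-0.17],
    [-0.5,0,0,0,0,0,-0.17],
    [-0.5,0,0,0,0,0,-0.17],
    [-0.5,0,0,0,0,0,-0.17],
    [-0.5,0,0,0,0,0,-0.17],
    [-0.5,0,0,0,0,0,-0.17],
    [-0.5,0,0,0,0,0,-0.17],
    [-0.5,0,0,0,0,0,-0.17]
  ]
}}

```text
time_s: 5.85
eef_pos: [516.0, -188.3, 261.3]
ee_rot: [-0.0, 0.554, 0.832, 0.0]
force: [0.5, -0.6, -0.5]
grip_width: 0.753
grip_force: 0.0
```

```bash
cat > st.py <<'E'
from h import *
from scipy.spatial.transform import Rotation as Ro
np.set_printoptions(precision=3,suppress=True)
s=ctrl.sense(); R=Ro.from_quat(np.roll(s["ee_rot"],-1)).as_matrix()
p=np.load("p.npy");c,sn=np.cos(p[2]),np.sin(p[2]);D=np.array([[c,-sn,0],[sn,c,0],[0,0,1]]);o=np.array([p[0],p[1],0])
L=D.T@(s["eef_pos"]-o)
def rep():
    print("t",s["time_s"],"q",s["joints"],"pos",s["eef_pos"],"local",L,"w",s["grip_width"],"gf",s["grip_force"],"F",s["force"])
    print("tool axes in drainer (cols)\n",D.T@R)
def to(l): return R.T@D@(np.array(l,float)-L)/1000
E
python3 -c "
from st import *
rep();print(s['wrist_torque']);print(to((0,-220,200)))"
```

```text
t 5.85 q [-0.563  0.348  1.372  0.     1.422 -0.959] pos [ 515.993 -188.311  261.28 ] local [ -95.916 -269.871  261.28 ] w 0.7533849449440929 gf 0.0 F [ 0.52  -0.585 -0.454]
tool axes in drainer (cols)
 [[-0.161  0.987 -0.   ]
 [ 0.987  0.161  0.   ]
 [ 0.    -0.    -1.   ]]
[ 0.03   0.02  -0.062]
[0.034 0.103 0.061]
```

Emit:
{"op": "send_rows", "data": {
  "targets": [
    [-0.5,0.0085,0.0258,0,0,0,0],
    [-0.5,0.0085,0.0258,0,0,0,0],
    [-0.5,0.0085,0.0258,0,0,0,0],
    [-0.5,0.0085,0.0258,0,0,0,0],
    [-0.5,0,0,0.015,0,0,-0.15],
    [-0.5,0,0,0.015,0,0,-0.15],
    [-0.5,0,0,0.015,0,0,-0.15],
    [-0.5,0,0,0.015,0,0,-0.15],
    [-0.5,0,0,0,0,0,0],
    [-0.5,0,0,0,0,0,0]
  ]
}}

```text
time_s: 7.1
eef_pos: [598.8, -117.7, 202.0]
ee_rot: [0.001, 0.288, 0.958, -0.0]
force: [-0.2, 0.5, 0.0]
grip_width: 0.757
grip_force: 0.0
```

```bash
python3 -c "
from st import *
rep()
S=ctrl.capture('side');T=ctrl.capture('top')
a=S['img'][140:240,210:350];b=T['img'][150:250,230:370]
im=np.vstack([cv2.resize(x,(700,500),interpolation=cv2.INTER_CUBIC)[:500] for x in (a,)])
im=np.hstack([cv2.resize(x,None,fx=4,fy=4,interpolation=cv2.INTER_CUBIC)[:, :400] for x in (S['img'][130:260,240:340],T['img'][140:270,250:350])])
cv2.imwrite('pics/ring1.png',im[:,:,::-1])
for k in ((0,-220,156),(0,-220,141)):print(proj(S,o+D@np.array(k)),proj(T,o+D@np.array(k)))
print(to((0,-220,124)))
"
```

```text
t 7.1 q [-0.386  0.523  1.266  0.     1.351 -1.373] pos [ 598.773 -117.724  202.027] local [   0.977 -220.404  202.027] w 0.7568650363697241 gf 0.0 F [-0.221  0.51   0.003]
tool axes in drainer (cols)
 [[-0.684  0.73   0.001]
 [ 0.73   0.684 -0.001]
 [-0.001  0.    -1.   ]]
[285.99  194.647] [299.663 198.365]
[285.914 198.774] [299.495 199.047]
[ 0.001 -0.     0.078]
```

View pics/ring1.png

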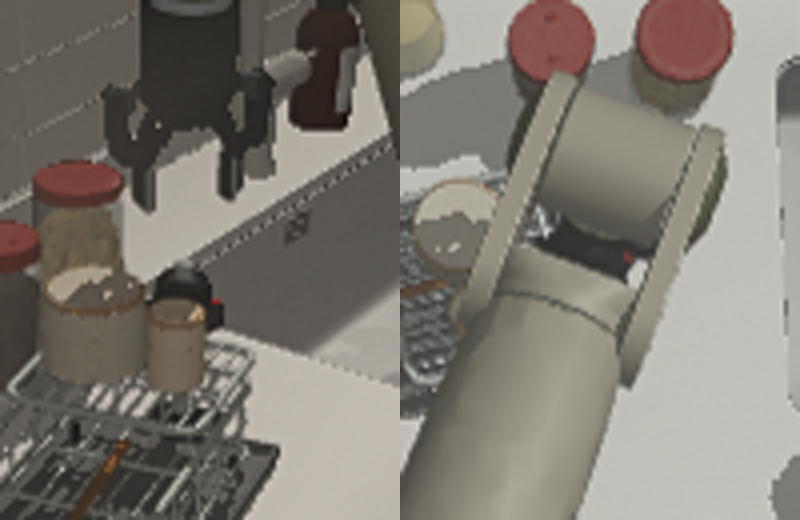

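Emit:
{"op": "send_rows", "data": {
  "targets": [
    [-0.5,0.001,0,0.015,0,0,0],
    [-0.5,0,0,0.015,0,0,0],
    [-0.5,0,0,0.015,0,0,0],
    [-0.5,0,0,0.012,0,0,0],
    [-0.5,0,0,0.011,0,0,0],
    [-0.5,0,0,0.01,0,0,0],
    [1,0,0,0,0,0,0],
    [1,0,0,0,0,0,0],
    [1,0,0,0,0,0,0],
    [1,0,0,0,0,0,0]
  ],
  "squeeze": 30
}}

```text
time_s: 8.45
eef_pos: [597.9, -116.4, 123.4]
ee_rot: [0.0, 0.286, 0.958, 0.001]
force: [2.8, 4.4, -2.7]
grip_width: 0.5
grip_force: 32.1
```

```bash
python3 -c "
from st import *
rep();print(s['wrist_torque'])"
```

```text
t 8.45 q [-0.385  0.592  1.368  0.001  1.181 -1.376] pos [ 597.946 -116.383  123.376] local [   0.484 -218.907  123.376] w 0.4996563936421951 gf 32.12723761796951 F [ 2.778  4.42  -2.71 ]
tool axes in drainer (cols)
 [[-0.686  0.727  0.001]
 [ 0.727  0.686  0.001]
 [-0.     0.001 -1.   ]]
[ 0.664 -0.405 -0.032]
```

Emit:
{"op": "send_rows", "data": {
  "targets": [
    [1,0,0,0,0,0,0.12],
    [1,0,0,0,0,0,0.12],
    [1,0,0,0,0,0,0.12],
    [1,0,0,0,0,0,0.12],
    [1,0,0,0,0,0,0.12],
    [1,0,0,0,0,0,0.12],
    [1,0,0,0,0,0,0.12],
    [1,0,0,0,0,0,0.12],
    [1,0,0,0,0,0,0.12],
    [1,0,0,0,0,0,0]
  ]
}}

```text
time_s: 9.7
eef_pos: [600.8, -115.0, 123.5]
ee_rot: [0.002, 0.739, 0.674, 0.004]
force: [21.1, 11.4, -10.1]
grip_width: 0.499
grip_force: 32.0
```

```bash
python3 -c "
from st import *
rep();print(s['wrist_torque'],s['tau'])"
```

```text
t 9.7 q [-0.383  0.593  1.366  0.006  1.176 -0.294] pos [ 600.798 -114.964  123.462] local [   3.587 -218.189  123.462] w 0.49899768877787 gf 32.037813663482666 F [ 21.097  11.385 -10.076]
tool axes in drainer (cols)
 [[ 0.319  0.948  0.009]
 [ 0.948 -0.319  0.001]
 [ 0.004  0.008 -1.   ]]
[ 1.953 -3.302  0.001] [ -9.331 -57.566 -21.798  -4.207   3.549   0.488]
```

Emit:
{"op": "send_rows", "data": {
  "targets": [
    [1,0.001,0.0015,0,0,0,0],
    [1,0.001,0.0013,0,0,0,0],
    [1,0,0,0,0,0,0.06],
    [1,0,0,0,0,0,0.06],
    [1,0,0,0,0,0,0.06],
    [1,0,0,0,0,0,0.06],
    [1,0,0,0,0,0,0.06],
    [1,0,0,0,0,0,0],
    [1,0,0,0,0,0,0],
    [1,0,0,0,0,0,0]
  ]
}}

```text
time_s: 10.95
eef_pos: [602.2, -114.8, 123.7]
ee_rot: [0.001, 0.83, 0.557, 0.002]
force: [9.4, 5.2, -5.6]
grip_width: 0.498
grip_force: 32.0
```

```bash
python3 -c "
from st import *
rep();print(s['wrist_torque'],s['tau'])"
```

```text
t 10.95 q [-0.38   0.597  1.358  0.002  1.182  0.008] pos [ 602.208 -114.79   123.661] local [   4.998 -218.346  123.661] w 0.49756460184725 gf 32.0203560590744 F [ 9.426  5.239 -5.585]
tool axes in drainer (cols)
 [[ 0.583  0.812  0.004]
 [ 0.812 -0.583 -0.001]
 [ 0.002  0.004 -1.   ]]
[ 0.739 -1.752  0.467] [ -4.43  -55.083 -23.153  -1.63    1.921   0.486]
```

Emit:
{"op": "send_rows", "data": {
  "targets": [
    [1,0.0,0.001,0,0,0,0.05],
    [1,0,0,0,0,0,0.05],
    [1,0,0,0,0,0,0.05],
    [1,0,0,0,0,0,0.05],
    [1,0,0,0,0,0,0.05],
    [1,0,0,0,0,0,0],
    [1,0,0,0,0,0,0],
    [1,0,0,0,0,0,0],
    [1,0,0,0,0,0,0],
    [1,0,0,0,0,0,0]
  ]
}}

```text
time_s: 12.2
eef_pos: [602.3, -116.2, 123.8]
ee_rot: [0.001, 0.893, 0.449, 0.001]
force: [5.7, 0.1, -2.3]
grip_width: 0.497
grip_force: 32.0
```

```bash
python3 -c "
from st import *
rep();print(s['wrist_torque'],s['tau'])"
```

```text
t 12.2 q [-0.381  0.599  1.355 -0.     1.185  0.257] pos [ 602.304 -116.156  123.827] local [   4.775 -219.697  123.827] w 0.49721438465733225 gf 32.01195985078812 F [ 5.726  0.067 -2.338]
tool axes in drainer (cols)
 [[ 0.766  0.643  0.002]
 [ 0.643 -0.766 -0.002]
 [ 0.     0.003 -1.   ]]
[-0.117 -0.905  0.54 ] [ -0.918 -53.406 -23.042  -0.155   1.3     0.53 ]
```

Emit:
{"op": "send_rows", "data": {
  "targets": [
    [-0.4,0,0,0,0,0,0],
    [-0.4,0,0,0,0,0,0],
    [-0.4,0,0,0,0,0,0],
    [-0.4,0,0,0,0,0,0],
    [-0.4,0,0,-0.015,0,0,0],
    [-0.4,0,0,-0.02,0,0,0],
    [-0.4,0,0,-0.03,0,0,0],
    [-0.4,0,0,-0.04,0,0,0],
    [-0.4,0,0,-0.05,0,0,0],
    [-0.4,0,0,0,0,0,0]
  ]
}}

```text
time_s: 13.45
eef_pos: [602.6, -116.1, 283.6]
ee_rot: [0.003, 0.894, 0.449, 0.003]
force: [-0.2, 0.2, 0.2]
grip_width: 0.701
grip_force: 0.0
```

```bash
python3 -c "
from st import *
rep();print(to((3,90,270)))"
```

```text
t 13.45 q [-0.381  0.484  1.117 -0.     1.532  0.259] pos [ 602.577 -116.082  283.614] local [   5.058 -219.689  283.614] w 0.7006665062992842 gf 0.0 F [-0.196  0.231  0.185]
tool axes in drainer (cols)
 [[ 0.767  0.642  0.007]
 [ 0.642 -0.767 -0.005]
 [ 0.002  0.009 -1.   ]]
[ 0.197 -0.239  0.012]
```

Emit:
{"op": "send_rows", "data": {
  "targets": [
    [-0.4,0.028,-0.034,0,0,0,0],
    [-0.4,0.028,-0.034,0,0,0,0],
    [-0.4,0.028,-0.034,0,0,0,0],
    [-0.4,0.028,-0.034,0,0,0,0],
    [-0.4,0.028,-0.034,0,0,0,0],
    [-0.4,0.028,-0.034,0,0,0,0],
    [-0.4,0.028,-0.034,0,0,0,0],
    [-0.4,0,0,0,0,0,-0.15],
    [-0.4,0,0,0,0,0,-0.15],
    [-0.4,0,0,0,0,0,-0.15]
  ]
}}

```text
time_s: 14.7
eef_pos: [527.4, 183.7, 278.1]
ee_rot: [-0.0, 0.769, 0.639, -0.0]
force: [-0.1, -0.4, 1.0]
grip_width: 0.698
grip_force: 0.0
```

Emit:
{"op": "send_rows", "data": {
  "targets": [
    [-0.4,0,0,0,0,0,-0.15],
    [-0.4,0,0,0,0,0,-0.15],
    [-0.4,0,0,0,0,0,-0.12],
    [-0.4,0,0,0,0,-0.09,0],
    [-0.4,0,0,0,0,-0.09,0],
    [-0.4,0,0,0,0,0,0],
    [-0.4,0,0,0,0,0,0],
    [-0.4,0,0,0,0,0,0],
    [-0.4,0,0,0,0,0,0],
    [-0.4,0,0,0,0,0,0]
  ]
}}

```text
time_s: 15.95
eef_pos: [527.8, 183.4, 278.3]
ee_rot: [0.07, 0.619, 0.78, -0.056]
force: [-0.4, 0.0, 0.2]
grip_width: 0.695
grip_force: 0.0
```

```bash
python3 -c "
from st import *
rep()
S=ctrl.capture('side');T=ctrl.capture('top')
im=np.hstack([cv2.resize(x,None,fx=4,fy=4,interpolation=cv2.INTER_CUBIC)[:, :400] for x in (S['img'][170:320,215:315],T['img'][140:290,250:350])])
cv2.imwrite('pics/sp1.png',im[:,:,::-1])
for n in ['spoon_bowl_end','spoon_handle_end','spoon','ring_pointer','ring_top']:
  for c,z in ((S,40),(T,40)):
    for q in ctrl.landmark_of(n,c)[:1]:
      zz={'ring_pointer':123,'ring_top':141,'spoon':26}.get(n,40)
      print(n,q['point'],round(q['score'],2),D.T@(atz(c,q['point'],zz)-o))
"
```

```text
t 15.95 q [ 0.208  0.378  1.296 -0.181  1.465 -0.003] pos [527.795 183.418 278.336] local [  1.765  88.989 278.336] w 0.694737481864017 gf 0.0 F [-0.431  0.039  0.221]
tool axes in drainer (cols)
 [[ 0.004  1.    -0.001]
 [ 0.984 -0.004 -0.179]
 [-0.179  0.    -0.984]]
spoon_bowl_end [240.5, 292.1] 0.78 [-17.384 169.423  40.   ]
spoon_bowl_end [198.8, 232.1] 0.61 [ -8.968 146.37   40.   ]
spoon_handle_end [266.9, 232.1] 0.35 [  41.132 -155.962   40.   ]
spoon [257.9, 267.2] 0.75 [-4.901 24.037 26.   ]
spoon [237.3, 218.1] 0.79 [ 6.23   3.739 26.   ]
ring_pointer [296.4, 200.8] 0.49 [ -25.112 -253.631  123.   ]
ring_pointer [306.7, 202.1] 0.46 [ -13.752 -242.024  123.   ]
ring_top [283.5, 201.6] 0.5 [  -0.121 -197.418  141.   ]
ring_top [299.7, 198.5] 0.64 [   1.599 -221.137  141.   ]
```

View pics/sp1.png

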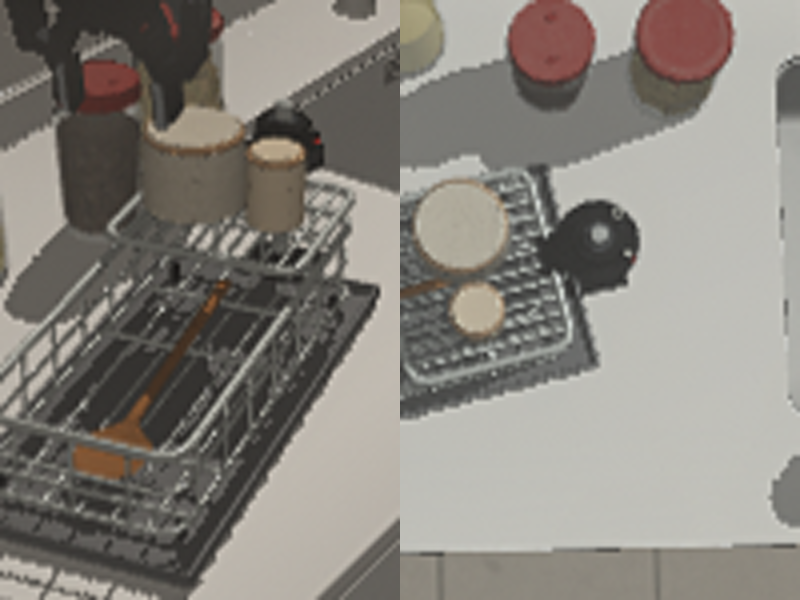

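```bash
python3 -c "
from st import *
print(to((2.5,48,75)),to((2.5,48,25)))"
```

```text
[-0.004  0.001  0.207] [0.005 0.001 0.257]
```

Emit:
{"op": "send_rows", "data": {
  "targets": [
    [-0.4,0,0.001,0.035,0,0,-0.04],
    [-0.4,0,0,0.04,0,0,0],
    [-0.4,0,0,0.04,0,0,0],
    [-0.4,0,0,0.035,0,0,0],
    [-0.4,0.001,0,0.03,0,0,0],
    [-0.4,0.001,0,0.027,0,0,0],
    [-0.4,0.001,0,0.02,0,0,0],
    [-0.4,0.001,0,0.015,0,0,0],
    [-0.4,0.001,0,0.014,0,0,0],
    [-0.4,0,0,0,0,0,0]
  ]
}}

```text
time_s: 17.8
eef_pos: [537.5, 143.9, 24.8]
ee_rot: [0.069, 0.603, 0.793, -0.058]
force: [-0.9, 1.0, 0.6]
grip_width: 0.696
grip_force: 0.0
```

```bash
python3 -c "
from st import *
rep()
S=ctrl.capture('side')
im=cv2.resize(S['img'][210:320,210:310],None,fx=5,fy=5,interpolation=cv2.INTER_CUBIC)
cv2.imwrite('pics/sp2.png',im[:,:,::-1])
"
```

```text
t 17.8 q [ 0.134  0.637  1.606 -0.23   0.896  0.008] pos [537.485 143.862  24.815] local [ 2.018 48.263 24.815] w 0.6958760090597514 gf 0.0 F [-0.884  1.033  0.602]
tool axes in drainer (cols)
 [[-0.036  0.999 -0.002]
 [ 0.983  0.035 -0.179]
 [-0.179 -0.009 -0.984]]
```

View pics/sp2.png

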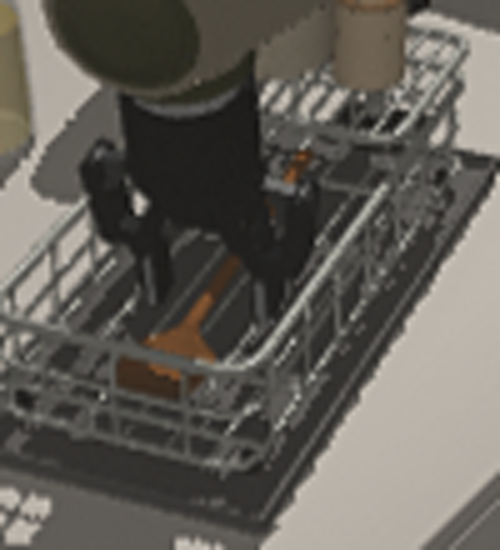

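Emit:
{"op": "send_rows", "data": {
  "targets": [
    [0.2,0,0,0,0,0,0],
    [0.5,0,0,0,0,0,0],
    [0.7,0,0,0,0,0,0],
    [1,0,0,0,0,0,0],
    [1,0,0,0,0,0,0],
    [1,0,0,0,0,0,0],
    [1,0,0,0,0,0,0],
    [1,0,0,0,0,0,0],
    [1,0,0,0,0,0,0],
    [1,0,0,0,0,0,0]
  ],
  "squeeze": 50
}}

```text
time_s: 19.1
eef_pos: [538.1, 144.0, 25.9]
ee_rot: [0.07, 0.603, 0.793, -0.057]
force: [-2.1, 1.5, 5.8]
grip_width: 0.088
grip_force: 50.5
```

```bash
python3 - <<'E'
from st import *
rep()
# plan: 10 tilt rows; grasp G in drainer frame rises; handle end stays ~35 high
A=D.T@R
def rows(path):
    # path: list of (dl (drainer shift mm), dth about drainer +x)
    A_=A.copy()
    for dl,th in path:
        print((A_.T@(np.array(dl)/1000)).round(4), th); A_=A_@Ro.from_rotvec([0,th,0]).as_matrix()
th=np.linspace(0,.42,11)
h=lambda t:8+182*np.sin(t)
prev=None;pp=[]
for i in range(10):
    # grasp y shift so that handle end keeps its y; TCP is 12 mm below the grasp
    f=lambda t:np.array([0,182*(np.cos(t)-1)+12*(np.sin(t-.18)-np.sin(-.18)),(182*np.sin(t)-12*(np.cos(t-.18)-np.cos(.18)))])
    pp.append((f(th[i+1])-f(th[i]),.042))
rows(pp)
E
```

```text
t 19.1 q [ 0.134  0.636  1.605 -0.23   0.896  0.008] pos [538.062 144.023  25.913] local [ 2.616 48.287 25.913] w 0.08837152224285443 gf 50.49432098865509 F [-2.07   1.5    5.768]
tool axes in drainer (cols)
 [[-0.036  0.999 -0.   ]
 [ 0.983  0.035 -0.179]
 [-0.179 -0.006 -0.984]]
[-0.001 -0.    -0.007] 0.042
[-0.001 -0.    -0.007] 0.042
[-0.001 -0.    -0.007] 0.042
[-0.001 -0.    -0.007] 0.042
[-0.001 -0.    -0.007] 0.042
[-0.001 -0.    -0.007] 0.042
[-0.001 -0.    -0.007] 0.042
[-0.001 -0.    -0.007] 0.042
[-0.001 -0.    -0.007] 0.042
[-0.001 -0.    -0.007] 0.042
```

Emit:
{"op": "send_rows", "data": {
  "targets": [
    [1,-0.001,0,-0.005,0,0,0],
    [1,-0.001,0,-0.005,0,0,0],
    [1,-0.001,0,-0.007,0,0.042,0],
    [1,-0.001,0,-0.0075,0,0.042,0],
    [1,-0.001,0,-0.0075,0,0.042,0],
    [1,-0.001,0,-0.0075,0,0.042,0],
    [1,-0.001,0,-0.0075,0,0.042,0],
    [1,-0.001,0,-0.0075,0,0.042,0],
    [1,0,0,0,0,0,0],
    [1,0,0,0,0,0,0]
  ]
}}

```text
time_s: 20.35
eef_pos: [538.7, 141.4, 80.1]
ee_rot: [-0.031, 0.605, 0.795, 0.019]
force: [0.2, -0.1, 0.1]
grip_width: 0.088
grip_force: 49.8
```

```bash
python3 -c "
from st import *
rep()
S=ctrl.capture('side')
im=cv2.resize(S['img'][200:320,210:310],None,fx=5,fy=5,interpolation=cv2.INTER_CUBIC)
cv2.imwrite('pics/sp3.png',im[:,:,::-1])
"
```

```text
t 20.35 q [ 0.015  0.548  1.573  0.078  1.048 -0.294] pos [538.719 141.368  80.145] local [ 2.64  45.552 80.145] w 0.08832524595128052 gf 49.79838788509369 F [ 0.249 -0.073  0.056]
tool axes in drainer (cols)
 [[-0.035  0.999 -0.01 ]
 [ 0.997  0.035  0.071]
 [ 0.071 -0.008 -0.997]]
```

View pics/sp3.png

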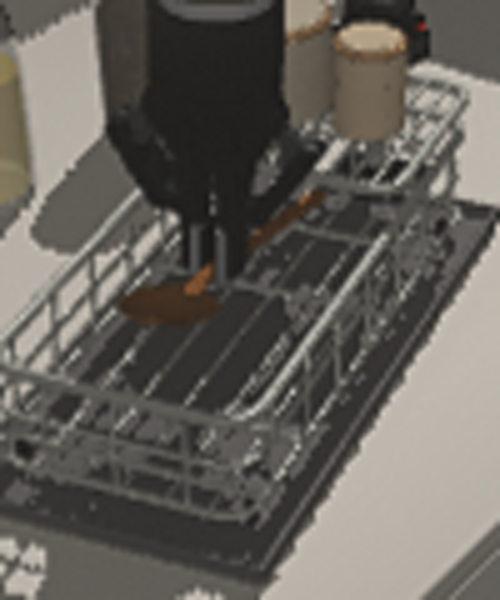

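Emit:
{"op": "send_rows", "data": {
  "targets": [
    [1,0,0,-0.009,0,0.05,0],
    [1,0,0,-0.009,0,0.05,0],
    [1,0.01,0,-0.0018,0,0,0],
    [1,0.018,0,-0.0033,0,0,0],
    [1,0.02,0,-0.0036,0,0,0],
    [1,0.02,0,-0.0036,0,0,0],
    [1,0.02,0,-0.0036,0,0,0],
    [1,0.02,0,-0.0036,0,0,0],
    [1,0.02,0,-0.0036,0,0,0],
    [1,0.015,0,-0.003,0,0,0]
  ]
}}

```text
time_s: 21.65
eef_pos: [503.3, 272.4, 149.1]
ee_rot: [-0.07, 0.604, 0.793, 0.049]
force: [-0.7, -0.6, -1.3]
grip_width: 0.093
grip_force: 49.8
```

```bash
python3 -c "
from st import *
rep()
S=ctrl.capture('side')
im=cv2.resize(S['img'][180:320,190:310],None,fx=4,fy=4,interpolation=cv2.INTER_CUBIC)
cv2.imwrite('pics/sp4.png',im[:,:,::-1])
"
```

```text
t 21.65 q [ 0.213  0.479  1.49   0.184  1.195 -0.126] pos [503.265 272.449 149.062] local [ -1.452 181.282 149.062] w 0.092633637888122 gf 49.79842722415924 F [-0.656 -0.639 -1.262]
tool axes in drainer (cols)
 [[-0.034  0.999 -0.013]
 [ 0.985  0.036  0.171]
 [ 0.171 -0.007 -0.985]]
```

View pics/sp4.png

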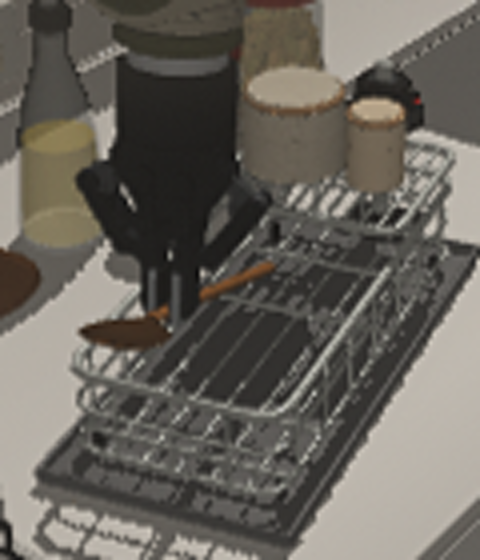

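Emit:
{"op": "send_rows", "data": {
  "targets": [
    [1,0.003,0,-0.013,0,0,0],
    [1,0.003,0,-0.018,0,0,0],
    [1,0.003,0,-0.02,0,0,0],
    [1,0.003,0,-0.02,0,0,0],
    [1,0.003,0,-0.02,0,0,0],
    [1,0.003,0,-0.02,0,0,0],
    [1,0.003,0,-0.02,0,0,0],
    [1,0.002,0,-0.014,0,0,0],
    [1,0,0,-0.006,0,0,0],
    [1,0,0,0,0,0,0]
  ]
}}

```text
time_s: 22.95
eef_pos: [505.6, 268.2, 301.2]
ee_rot: [-0.071, 0.604, 0.792, 0.049]
force: [-0.2, 1.6, -1.2]
grip_width: 0.089
grip_force: 49.8
```

Emit:
{"op": "send_rows", "data": {
  "targets": [
    [1,0,0,0,0,0,0],
    [1,0,0,0,0,0,0],
    [1,0,0,0,0,0,0],
    [1,0,0,0,0,0,0],
    [1,0,0,0,0,0,0],
    [1,0,0,0,0,0,0],
    [1,0,0,0,0,0,0],
    [1,0,0,0,0,0,0],
    [1,0,0,0,0,0,0],
    [1,0,0,0,0,0,0]
  ]
}}

```text
time_s: 24.2
eef_pos: [505.5, 268.4, 301.3]
ee_rot: [-0.071, 0.604, 0.792, 0.049]
force: [-0.6, -0.3, -0.1]
grip_width: 0.082
grip_force: 49.8
```

```bash
python3 -c "
from st import *
rep()
S=ctrl.capture('side');T=ctrl.capture('top')
im=np.hstack([cv2.resize(x,None,fx=4,fy=4,interpolation=cv2.INTER_CUBIC)[:, :400] for x in (S['img'][150:290,190:290],T['img'][150:290,210:310])])
cv2.imwrite('pics/sp5.png',im[:,:,::-1])
h=D.T
A=D.T@R
G=L-15*A[:,2]
u=np.array([-.035,np.cos(.35),np.sin(.35)])
for n,x in (('spoon_bowl_end',100),('spoon_handle_end',-182)):
  P=o+D@(G+x*u);print(n,P,proj(S,P),proj(T,P))
  r=[ctrl.landmark_of(n,c) for c in (S,T)]
  print([(q[0]['point'],q[0]['score']) if q else None for q in r])
  if all(r): print(tri([(S,r[0][0]['point']),(T,r[1][0]['point'])]))
"
```

```text
t 24.2 q [ 0.205  0.371  1.247  0.171  1.543 -0.07 ] pos [505.529 268.423 301.297] local [ -0.183 176.839 301.297] w 0.08193145725754224 gf 49.79934632778168 F [-0.56  -0.297 -0.089]
tool axes in drainer (cols)
 [[-0.034  0.999 -0.013]
 [ 0.985  0.035  0.171]
 [ 0.171 -0.007 -0.985]]
spoon_bowl_end [481.126 356.538 350.365] [211.962 203.295] [136.166 232.871]
[([214.3, 207.4], 0.72), ([136.8, 235.1], 0.57)]
[474.995 356.993 342.219]
spoon_handle_end [552.155 101.144 253.667] [256.287 194.501] [229.882 210.049]
[None, ([228.9, 210.0], 0.59)]
```

View pics/sp5.png

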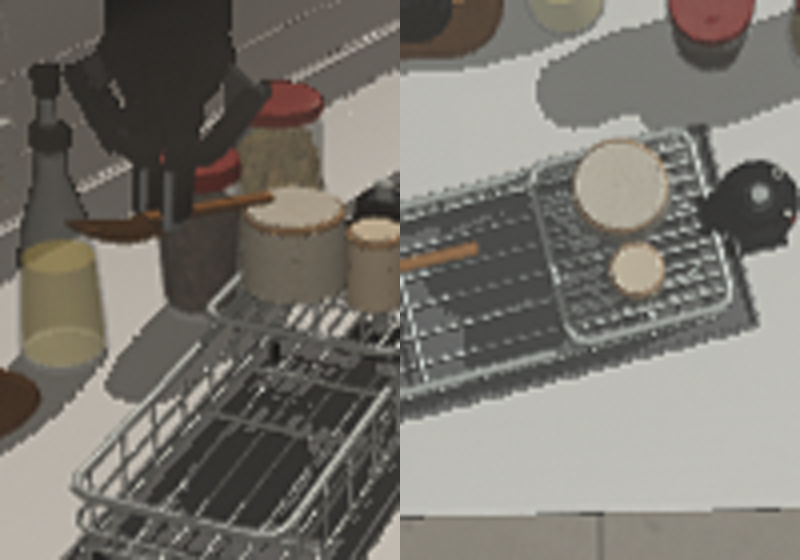

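```bash
python3 -c "
from rig import ctrl
print(ctrl.finish_job())"
```

```text
the job is handed in; nothing more can be done
None
```

The clamp ring is locked and the spoon is out of the drainer, held at rest in the gripper with both ends over about 240 mm. In the last pictures both cups looked undisturbed. I handed the job in at about 24 s; it returned no verdict.

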